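# Snap the rolling pin into its rack

## Task

Put the long rolling pin with the chamfered ends away in its storage rack: press it down level between the two sprung roller clips until both snap over its ends and it lies fully home in the saddles, then let go of it. Leave the short blunt pin lying where it is.

Things in the scene. Friction and masses are not known exactly. Their poses are not given: they have to be found in the camera images.
- pin: Long rolling pin, pale wood, 180 mm long, 36 mm diameter, ends chamfered at 45 degrees to 8 mm across. Origin at its middle, x along its length. Lies level in a groove of a low dark wooden rest, axis 32 mm above the worktop. Rest: base 130 x 170 mm, 6 mm thick; V supports (12 mm wide, tops 23 mm high) 45 mm either side of the pin's middle; clear between them, so grip the middle from above.
- short_pin: Shorter pin of the same wood: 120 mm long, 36 mm diameter, flat blunt ends. Origin at its middle, x along its length. It lies in the rest's other groove, parallel to the long pin and 90 mm beside it; which groove holds which pin varies. It stays there.
- rack: Storage rack, fixed: brown wooden base 276 x 90 mm, 10 mm thick, a white post (20 x 56 mm, 74 mm high) at each end. Origin at the centre of its underside on the worktop; x along its length from post to post, z up. Shallow saddles 45 mm either side of the middle (12 mm wide, 71 mm between their lips, lip tops 43 mm high) carry the pin; between them nothing stands above the base.
- rack_seat (a point): Where the pin's middle lies when home: 46 mm above the rack's origin, pin along the rack's x, either way round. A sprung clip on each post has a roller (14 mm diameter, axis 60 mm high, gap 162 mm between rollers). A level pin meets them at axis height 76 mm, spreads them when pressed down with about 9 N in all; below 56 mm they snap over its ends and hold it down.

How it is judged:
By the outcome, as a careful person would: the job done as asked, in the order asked, and still so for the second after the job is handed in, with the robot touching nothing.
It also fails if it takes over 38 s, if anything falls off the work surface, if the arm or the gripper's body presses on something with over 40 N, if the wrist force passes 120 N, or if a joint passes its speed limit or range.

## Robot

A 7-joint arm with a two-finger parallel gripper is mounted at the origin on the work surface. World frame = base frame: x ahead of the robot, y to its left, z up, the work surface at z = 0. Lengths are in m, angles in rad, forces in N, time in s.
With the tool pointing down it reaches from about 0.425 to 0.925 m from the base axis. Payload 6.8 kg.
Tool frame: the origin (TCP) lies midway between the tips of the shut fingers; the grasp point (between the pads) lies 19 mm behind it; z points along the fingers, y is the line along which they close (so a half turn about z gives the same grasp; the last joint's range is limited). The gripper opens to 88 mm and grips with 3 to 60 N. Pads are 20 mm wide; open, the fingers measure 115 mm over their backs; the gripper's body (75 mm by 178 mm) begins 61 mm behind the grasp point.
Start: joints at [-0.108, 0.477, 0.022, 1.555, -0.011, 1.109, -0.083], TCP at [0.675, 0, 0.223] pointing down, gripper open.
Joint ranges: [-2.96, 2.96], [-0.34, 2.1], [-1.41, 1.46], [0.24, 2.44], [-1.37, 4.51], [0.17, 1.92], [-2.96, 2.96]. Speed limits (rad/s): [2.39, 2.39, 3.14, 3.14, 3.14, 3.14, 3.14].

## Interface

Orientations are given as a rotation vector (axis times angle).
In Python, from rig import readout, optics, ticket gives the robot as it stands.
- The arm moves only by the tool jog_arm, never from a script. Its argument "rows" is a list that holds one entry, the list of rows, each a list of 7 numbers: the shift along the tool's x, y, z scaled (see below), then the turn, a rotation vector about the tool's x, y, z scaled (see below), then the closure, from 0 (fully open) to 1 (shut). A call has 1 to 5 rows; each row shifts and turns the commanded pose from where the row before left it, along the tool's axes as they then stand; what a row does not reach is not made up. The controller multiplies each number of a shift by 0.03 m and each number of a turn by pi rad. A row lasts 1/8 s, in which the tool goes at most 62.5 mm and 10.7 degrees, less where a joint would pass 70% of its speed; a pose out of reach is approached as far as the arm can. A call with a number of a shift or a turn outside -1 to 1 is refused whole. A call with a gripper value outside its range is refused whole. The fingers move at their own pace and stop on an object; "squeeze" is the grip in N (left out, the last holds). Time passes only in rows, so rows that do not move let the fingers close. It gives the time, the measured TCP pose, the force, the opening and the grip force at its end, in the units of the state.
- readout.get_obs(): the state, without advancing time (a new reading comes with each control period).
- optics.grab_frame(name): name is "scene" or "side" or "wrist"; returns a dict with "frame" (400x640x3 uint8, red, green, blue), "depth" (400x640 float32, m along the optical axis (not along the pixel's ray), 0 where there is no reading), "camera_matrix" (3x3 intrinsics, pixels), "k1" (the pictures are not rectified: a ray, as slopes to the right and down, at radius r is drawn at 1 + k1 r^2 times it, then the intrinsics apply), "extrinsics" (4x4, takes a point from world to camera coordinates). Camera axes: x right, y down, z forward; pixel columns grow to the right and rows downward; lengths in m; the calibration is good to about 2 mm. A picture is of the moment at which its call begins.
- ticket.sign_off(): hands the job in; it is judged then, once.
The state is a dict: "time_s": time; "joint_pos": joint angles; "qd": joint speeds; "effort": joint torques, N m; "eef_pos": TCP position; "orientation": TCP orientation; "ft_force": force on the tool from outside, world axes, zero at the start; "ft_torque": the same for the moment, N m; "finger_gap": opening from 0.0 (shut) to 1.0 (fully open); "grip_force": force on a finger pad.
Only numpy, scipy, OpenCV 4.12 (cv2) and the standard library are available. Lean on these libraries where they do the work, as an engineer would, in place of code of your own. Each camera call takes 0.05 s, during which the arm holds its last target. There are 200 camera calls.

## Working session

There is one attempt and no reset: what is moved stays moved. The work goes in short steps, Python scripts to look and compute and a tool call to move; the robot and the scene stay as the last step left them, time stands still between calls to the robot, and variables do not carry over. Pictures are saved under pics/ and viewed, at most 10 in all, crops included, and the job is handed in when it is done.

Besides the shell and the picture viewer there is one more tool, called after ">>>" as name(argument=value, ...) on one line, values as JSON. jog_arm: Moves the arm, as the interface text tells. Shifts and turns lie within -1 to 1; 1 stands for 0.03 m of shift or pi rad of turn. Its arguments: {"type":"object","properties":{"rows":{"type":"array","items":{"type":"array","items":{"type":"array","items":{"type":"number","minimum":-1,"maximum":1}}}},"squeeze":{"type":"number"}},"required":["rows"]}

```bash
mkdir -p pics
cat > h.py <<'E'
import numpy as np, cv2
from rig import readout, optics, ticket
def grab(n):
    return optics.grab_frame(n)
def cloud(f):
    K=np.array(f["camera_matrix"]);E=np.array(f["extrinsics"]);d=f["depth"]
    h,w=d.shape;u,v=np.meshgrid(np.arange(w),np.arange(h))
    p=cv2.undistortPoints(np.stack([u,v],-1).reshape(-1,1,2).astype(np.float64),K,np.array([f["k1"],0,0,0.]))[:,0]
    P=np.c_[p,np.ones(len(p))]*d.reshape(-1,1)
    return ((P-E[:3,3])@E[:3,:3]).reshape(h,w,3)
E
python3 - <<'E'
from h import *
fs=[grab(n) for n in("scene","side")]
np.savez("s.npz",a=fs[0]["frame"],pa=cloud(fs[0]),b=fs[1]["frame"],pb=cloud(fs[1]))
cv2.imwrite("pics/scene.png",fs[0]["frame"][...,::-1]);cv2.imwrite("pics/side.png",fs[1]["frame"][...,::-1])
o=readout.get_obs();print(o)
E
```

```text
{'time_s': 0.1, 'joint_pos': array([-0.10815032,  0.47770181,  0.02234271,  1.55630529, -0.01152537,
        1.10931665, -0.08309103]), 'qd': array([ 3.35611686e-04, -5.99014736e-04, -2.24551282e-04, -5.98611193e-04,
        4.02041979e-04,  1.28127415e-03, -4.37822087e-05]), 'effort': array([ 4.71647683e-03, -5.84088278e+01,  1.53989889e+00, -2.73312145e+01,
       -5.42987685e-02,  1.30690381e-02,  5.50689708e-05]), 'eef_pos': array([6.74471097e-01, 3.13849716e-05, 2.21809398e-01]), 'orientation': array([-2.22061119e+00, -2.22076319e+00,  1.88043909e-03]), 'ft_force': array([-0.80512953, -0.45393705, -0.48022856]), 'ft_torque': array([-0.03771682, -0.01762779,  0.0152456 ]), 'grip_force': 0.0, 'finger_gap': 0.9968983445951328}
```

View pics/scene.png

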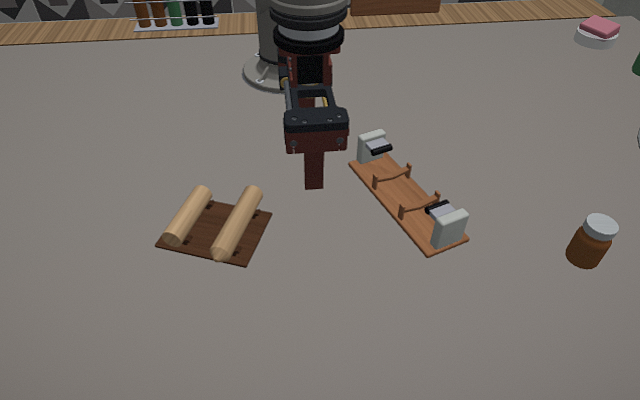

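The scene picture shows the long pin at about (238,222), the short one at (187,215), and the rack running from post (373,147) to post (450,228). I'll measure all of them from depth.

```bash
cat > m.py <<'E'
from h import *
s=np.load("s.npz")
for a,p in(("a","pa"),("b","pb")):
    I=s[a];P=s[p];hsv=cv2.cvtColor(I,cv2.COLOR_RGB2HSV);H,S,V=[hsv[...,i].astype(int) for i in range(3)]
    z=P[...,2];R=(P[...,0]>.35)&(P[...,0]<1.1)&(abs(P[...,1])<.5)
    print(a)
    pins=R&(z>.028)&(z<.06)&(H>8)&(H<25)&(V>110)
    posts=R&(z>.066)&(z<.082)&(S<60)&(V>110)
    base=R&(z>.006)&(z<.014)&(H<20)&(S>90)
    for nm,m in(("pin",pins),("post",posts),("base",base)):
        n,L,st,_=cv2.connectedComponentsWithStats(m.astype(np.uint8))
        for i in range(1,n):
            if st[i,4]<60: continue
            q=P[L==i];r=cv2.minAreaRect(q[:,:2].astype(np.float32))
            print(nm,st[i],"c",np.round(r[0],4),"sz",np.round(r[1],4),"ang",round(r[2],1),"z95",round(np.percentile(q[:,2],97),4), "col",I[L==i].mean(0).round(), "corners",cv2.boxPoints(r).round(3).tolist())
E
python3 m.py
```

```text
a
pin [393 166  16  11  63] c [0.4858 0.1923] sz [0.0134 0.0328] ang 18.9 z95 0.0334 col [138.  97.  69.] corners [[0.4740000069141388, 0.20600000023841858], [0.48500001430511475, 0.17499999701976776], [0.4970000088214874, 0.17900000512599945], [0.4869999885559082, 0.20999999344348907]]
pin [374 173  18   7  61] c [0.4984 0.1565] sz [0.0143 0.0381] ang 16.7 z95 0.0426 col [141. 100.  71.] corners [[0.4860000014305115, 0.17299999296665192], [0.4970000088214874, 0.13600000739097595], [0.5109999775886536, 0.14000000059604645], [0.5, 0.1770000010728836]]
pin [ 163  185   50   56 1114] c [ 0.5626 -0.202 ] sz [0.0347 0.1224] ang 69.1 z95 0.05 col [162. 137. 106.] corners [[0.49900001287460327, -0.19599999487400055], [0.6140000224113464, -0.23999999463558197], [0.6259999871253967, -0.20800000429153442], [0.5120000243186951, -0.164000004529953]]
pin [ 211  185   52   76 1579] c [ 0.5915 -0.1171] sz [0.034  0.1735] ang 68.3 z95 0.0499 col [153. 128.  99.] corners [[0.5049999952316284, -0.10100000351667404], [0.6660000085830688, -0.16500000655651093], [0.6779999732971191, -0.13300000131130219]
[... 3935 characters left out ...]
.5049999952316284, -0.22699999809265137], [0.5180000066757202, -0.19699999690055847], [0.4950000047683716, -0.18700000643730164]]
base [329 306  45  26 334] c [ 0.5496 -0.2263] sz [0.0326 0.085 ] ang 66.6 z95 0.0085 col [72. 47. 32.] corners [[0.5040000081062317, -0.2240000069141388], [0.5820000171661377, -0.257999986410141], [0.5950000286102295, -0.2280000001192093], [0.5170000195503235, -0.1940000057220459]]
base [372 317  13  17  76] c [ 0.5992 -0.2463] sz [0.0328 0.0167] ang 58.4 z95 0.0085 col [73. 48. 33.] corners [[0.5839999914169312, -0.25600001215934753], [0.5979999899864197, -0.26499998569488525], [0.6150000095367432, -0.2370000034570694], [0.6010000109672546, -0.2280000001192093]]
```

View pics/side.png

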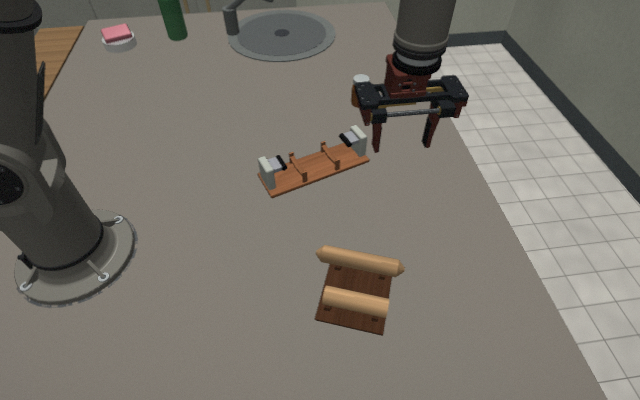

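The side view confirms it: the long chamfered pin is at (360,262), the short one at (355,302), and the rack at (314,160). The estimates are pin (0.587, -0.118) at yaw -21.3° and rack (0.534, 0.190) at yaw 20°. I'll move above the pin now.

>>> jog_arm(rows=[[[-0.98,-0.73,0,0,0,0,0],[-0.98,-0.73,0,0,0,0,0],[-0.98,-0.73,0,0,0,0,0],[-0.98,-0.73,0,0,0,0,0],[0,0,0.5,0,0,-0.0545,0]]], squeeze=50)

```text
time_s: 0.72
eef_pos: [0.5862, -0.1213, 0.2084]
orientation: [2.024, 2.4, -0.001]
ft_force: [0.9, 0.9, -0.0]
finger_gap: 0.997
grip_force: 0.0
```

>>> jog_arm(rows=[[[0,0,0.5,0,0,-0.0545,0],[0,0,0.5,0,0,-0.0545,0],[0,0,0.5,0,0,-0.0545,0],[0,0,0,0,0,-0.0545,0],[0,0,0,0,0,-0.0545,0]]])

```text
time_s: 1.35
eef_pos: [0.5869, -0.1175, 0.1619]
orientation: [-0.834, -3.027, 0.0]
ft_force: [-0.0, 0.4, 0.3]
finger_gap: 1.002
grip_force: 0.0
```

>>> jog_arm(rows=[[[0,0,0,0,0,-0.0545,0],[0,0,0,0,0,0,0],[0,0,0,0,0,0,0]]])

```text
time_s: 1.72
eef_pos: [0.5872, -0.1177, 0.1625]
orientation: [-0.587, -3.086, -0.0]
ft_force: [-0.6, 0.1, -0.0]
finger_gap: 1.0
grip_force: 0.0
```

```bash
cat > w.py <<'E'
from h import *
import sys
from scipy.spatial.transform import Rotation as Ro
o=readout.get_obs();R=Ro.from_rotvec(o["orientation"]).as_matrix();t=o["eef_pos"]
print("t",o["time_s"],"tcp",t.round(4),"xyaw",np.degrees(np.arctan2(R[1,0],R[0,0])).round(2),"z",R[:,2].round(4),"F",o["ft_force"].round(1),"gap",o["finger_gap"],"grip",o["grip_force"],"q",o["joint_pos"].round(2))
f=grab("wrist");I=f["frame"];P=cloud(f);cv2.imwrite(sys.argv[1],I[...,::-1]);np.savez("w.npz",I=I,P=P)
z=P[...,2];hsv=cv2.cvtColor(I,cv2.COLOR_RGB2HSV);H,S,V=[hsv[...,i].astype(int) for i in range(3)]
m=(z>.034)&(z<.06)&(H>8)&(H<25)&(V>100);p2=(z>.066)&(z<.082)&(S<60)&(V>100)
for nm,mm in(("wood",m),("post",p2)):
    n,L,st,_=cv2.connectedComponentsWithStats(mm.astype(np.uint8))
    for i in range(1,n):
        if st[i,4]<300: continue
        q=P[L==i];r=cv2.minAreaRect(q[:,:2].astype(np.float32));c=np.array(r[0])
        b=cv2.boxPoints(r);e=max((b[1]-b[0],b[2]-b[1]),key=np.linalg.norm)
        d=R.T@np.r_[c-t[:2],0]
        print(nm,st[i],"c",c.round(4),"sz",np.round(r[1],4),"yaw",np.degrees(np.arctan2(e[1],e[0])).round(2),"ztop",np.percentile(q[:,2],97).round(4),"tool dxy",d[:2].round(4))
E
python3 w.py pics/w1.png
```

```text
t 1.725 tcp [ 0.5872 -0.1177  0.1625] xyaw 158.47 z [-4.e-04  1.e-04 -1.e+00] F [-0.6  0.1 -0. ] gap 1.0004426780802906 grip 0.0 q [ 0.25  0.42 -0.2   1.79  0.1   0.94  1.2 ]
wood [ 302  100   36  168 5276] c [ 0.5833 -0.1186] sz [0.0356 0.1798] yaw -21.55 ztop 0.0498 tool dxy [ 0.0033 -0.0023]
wood [ 213  141   42  111 3052] c [ 0.5587 -0.2048] sz [0.0346 0.1208] yaw -21.54 ztop 0.0498 tool dxy [-0.0054 -0.0915]
```

View pics/w1.png

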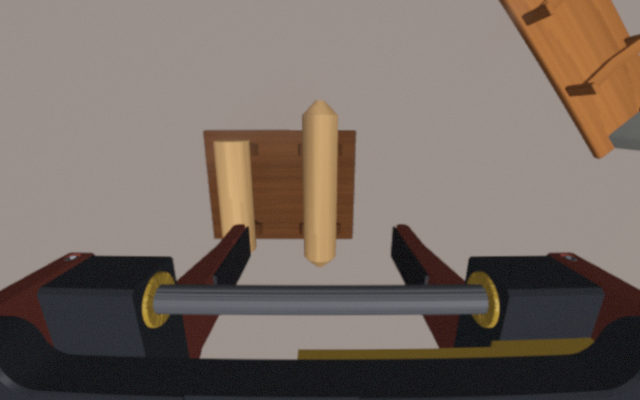

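The wrist view shows the long pin at (320,180), chamfers visible, centred between the fingers. The correction is 3 mm, then descend and grip.

>>> jog_arm(rows=[[[0.11,-0.08,0.95,0,0,0,0],[0,0,1,0,0,0,0],[0,0,1,0,0,0,0],[0,0,1,0,0,0,0],[0,0,0.5,0,0,0,0]]])

```text
time_s: 2.4
eef_pos: [0.5826, -0.1184, 0.0277]
orientation: [-0.583, -3.085, 0.0]
ft_force: [-0.1, -0.4, -0.8]
finger_gap: 1.002
grip_force: 0.0
```

>>> jog_arm(rows=[[[0,0,0.5,0,0,0,0],[0,0,0,0,0,0,0],[0,0,0,0,0,0,1],[0,0,0,0,0,0,1],[0,0,0,0,0,0,1]]])

```text
time_s: 3.02
eef_pos: [0.5839, -0.1187, 0.0148]
orientation: [0.582, 3.086, 0.0]
ft_force: [0.1, -0.2, 0.7]
finger_gap: 0.697
grip_force: 0.0
```

>>> jog_arm(rows=[[[0,0,0,0,0,0,1],[0,0,0,0,0,0,1],[0,0,0,0,0,0,1]]])

```text
time_s: 3.4
eef_pos: [0.584, -0.1175, 0.0144]
orientation: [0.58, 3.087, 0.002]
ft_force: [1.9, 3.0, 1.1]
finger_gap: 0.399
grip_force: 50.0
```

>>> jog_arm(rows=[[[0,0,-0.5,0,0,0,1],[0,0,-1,0,0,0,1],[0,0,-1,0,0,0,1],[0,0,-1,0,0,0,1],[0,0,-1,0,0,0,1]]])

```text
time_s: 4.03
eef_pos: [0.583, -0.1192, 0.1509]
orientation: [0.582, 3.087, -0.001]
ft_force: [0.2, -0.7, -0.7]
finger_gap: 0.398
grip_force: 50.0
```

>>> jog_arm(rows=[[[0,0,0,0,0,-0.046,1],[0,0,0,0,0,-0.046,1],[0,0,0,0,0,-0.046,1],[0,0,0,0,0,-0.046,1],[0,0,0,0,0,-0.046,1]]])

```text
time_s: 4.65
eef_pos: [0.583, -0.1193, 0.1498]
orientation: [0.554, -3.092, 0.001]
ft_force: [-0.1, 0.2, -2.0]
finger_gap: 0.403
grip_force: 50.0
```

>>> jog_arm(rows=[[[-0.175,0.92,0,0,0,0,1],[-0.175,0.92,0,0,0,0,1],[-0.175,0.92,0,0,0,0,1],[-0.175,0.92,0,0,0,0,1],[-0.175,0.92,0,0,0,0,1]]])

```text
time_s: 5.28
eef_pos: [0.5603, 0.0201, 0.1499]
orientation: [0.546, -3.094, 0.001]
ft_force: [0.1, 0.2, -0.7]
finger_gap: 0.399
grip_force: 50.0
```

>>> jog_arm(rows=[[[-0.175,0.92,0,0,0,0,1],[-0.175,0.92,0,0,0,0,1],[-0.175,0.92,0,0,0,0,1],[-0.175,0.92,0,0,0,0,1],[-0.175,0.92,0,0,0,0,1]]])

```text
time_s: 5.9
eef_pos: [0.5379, 0.1587, 0.1499]
orientation: [-0.546, 3.093, -0.002]
ft_force: [0.5, 0.5, -1.9]
finger_gap: 0.401
grip_force: 50.0
```

>>> jog_arm(rows=[[[-0.175,0.92,0,0,0,0,1],[0,0,0,0,0,0,1],[0,0,0,0,0,0,1]]])

```text
time_s: 6.28
eef_pos: [0.5338, 0.1849, 0.1494]
orientation: [0.546, -3.094, 0.002]
ft_force: [0.2, 0.5, -1.2]
finger_gap: 0.395
grip_force: 50.0
```

```bash
python3 w.py pics/w2.png
python3 - <<'E'
from h import *
for n in("scene","side"):
    f=grab(n);P=cloud(f);cv2.imwrite(f"pics/{n}2.png",f["frame"][...,::-1])
    I=f["frame"];hsv=cv2.cvtColor(I,cv2.COLOR_RGB2HSV);H,S,V=[hsv[...,i].astype(int) for i in range(3)]
    X=P-np.array([.534,.19,0])
    z=P[...,2];near=np.hypot(X[...,0],X[...,1])<.17
    for nm,m in(("pin",near&(z>.135)&(z<.2)&(H>8)&(H<25)&(S>50)&(V>100)),("post",near&(z>.066)&(z<.082)&(S<60)&(V>100))):
        k,L,st,_=cv2.connectedComponentsWithStats(m.astype(np.uint8))
        for i in range(1,k):
            if st[i,4]<60: continue
            q=P[L==i];r=cv2.minAreaRect(q[:,:2].astype(np.float32));b=cv2.boxPoints(r)
            print(n,nm,st[i],np.round(r[0],4),np.round(r[1],4),round(r[2],1),"z",np.percentile(q[:,2],[3,97]).round(4))
E
```

```text
t 6.275 tcp [0.5338 0.1849 0.1494] xyaw -159.99 z [ 2.0e-04 -1.3e-03 -1.0e+00] F [ 0.2  0.5 -1.2] gap 0.3949880045062466 grip 49.99162316322327 q [-0.09  0.42 -0.45  1.87  0.23  0.91  1.28]
post [ 292   36   72   29 1968] c [0.4115 0.1465] sz [0.0196 0.0556] yaw -69.63 ztop 0.0748 tool dxy [0.128  0.0057]
scene pin [409 113  43  49 856] [0.5711 0.1947] [0.1122 0.0313] 21.8 z [0.1701 0.1847]
scene post [358 129  28  13 203] [0.417  0.1476] [0.0224 0.0547] 15.0 z [0.0671 0.0748]
scene post [436 208  34  19 348] [0.6503 0.2324] [0.0262 0.0567] 20.3 z [0.0674 0.0748]
side pin [277 109  37  20 343] [0.4909 0.1665] [0.0854 0.0314] 12.5 z [0.1725 0.1854]
side post [350 125  17  14 118] [0.6467 0.2306] [0.024  0.0554] 18.8 z [0.0671 0.0759]
side post [258 156  19  17 145] [0.4123 0.1461] [0.03   0.0539] 37.9 z [0.0666 0.0753]
```

View pics/w2.png

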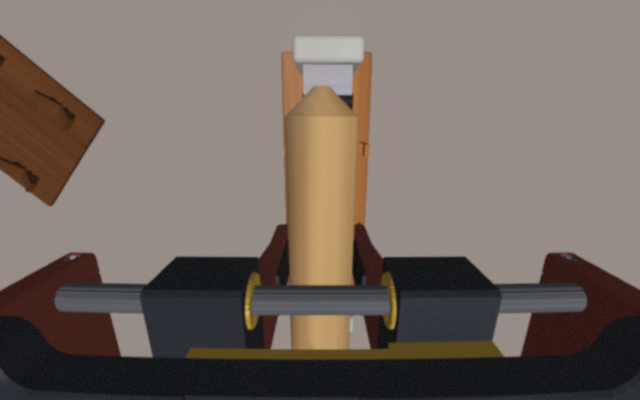

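View pics/side2.png

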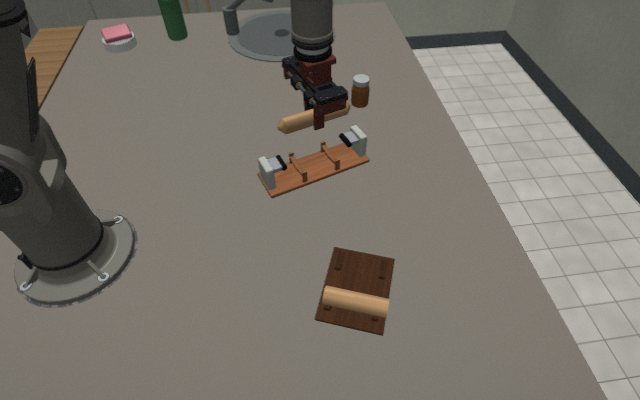

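The wrist view shows the pin tip at (322,90) pointing at the post at (328,50), with the near clip under it. The side view shows the pin level above the rack. Next I'll compare the pin and post within the wrist cloud.

```bash
cat > v.py <<'E'
from h import *
from scipy.spatial.transform import Rotation as Ro
o=readout.get_obs();R=Ro.from_rotvec(o["orientation"]).as_matrix();t=o["eef_pos"]
f=grab("wrist");I=f["frame"];P=cloud(f);Q=(P-t)@R;z=P[...,2]
hsv=cv2.cvtColor(I,cv2.COLOR_RGB2HSV);H,S,V=[hsv[...,i].astype(int) for i in range(3)]
zt=t[2]+.019
pin=(abs(z-zt)<.022)&(H>8)&(H<25)&(S>60)&(V>100)&(Q[...,0]>.02)
print("tip x",np.percentile(Q[pin][:,0],99.8))
for a in(.03,.04,.05,.06,.07):
    s=pin&(abs(Q[...,0]-a)<.004)
    if s.sum()>50:
        q=Q[s];print(a,"y",np.percentile(q[:,1],[1,99]).round(4),"top z world",np.percentile(P[s][:,2],98).round(4))
post=(z>.066)&(z<.082)&(S<60)&(V>100)
r=Q[post];print("post y",np.percentile(r[:,1],[1,99]).round(4),"x",np.percentile(r[:,0],[1,99]).round(4))
b=(z>.006)&(z<.014)&(H<20)&(S>90)&(Q[...,0]>.03)
for a in(.06,.08,.1):
    s=b&(abs(Q[...,0]-a)<.004)
    if s.sum()>20: print("base",a,np.percentile(Q[s][:,1],[1,99]).round(4))
E
python3 v.py
```

```text
tip x 0.08992962266223939
0.03 y [-0.0173  0.0175] top z world 0.1847
0.04 y [-0.0168  0.0178] top z world 0.1847
0.05 y [-0.0171  0.0176] top z world 0.1848
0.06 y [-0.0168  0.0176] top z world 0.1848
0.07 y [-0.017   0.0178] top z world 0.1849
post y [-0.0209  0.0331] x [-0.1243  0.1373]
base 0.06 [-0.352   0.0501]
base 0.08 [-0.3458  0.0503]
base 0.1 [-0.3364  0.0493]
```

The pin is level and centred in the grip. The rack is +5.5 mm in tool y. I'll correct that, come down to just above the rollers, then press slowly.

>>> jog_arm(rows=[[[0,0.185,0.6,0,0,0,1],[0,0,1,0,0,0,1],[0,0,0.8,0,0,0,1],[0,0,0.2,0,0,0,1],[0,0,0,0,0,0,1]]])

```text
time_s: 7.1
eef_pos: [0.5313, 0.1917, 0.0707]
orientation: [0.548, -3.093, -0.0]
ft_force: [-0.6, -0.1, -1.1]
finger_gap: 0.4
grip_force: 50.0
```

```bash
python3 v.py; python3 w.py pics/w3.png
```

```text
tip x 0.09001069838530185
0.03 y [-0.0173  0.0175] top z world 0.1062
0.04 y [-0.0169  0.0178] top z world 0.1061
0.05 y [-0.0172  0.0175] top z world 0.1063
0.06 y [-0.0168  0.0176] top z world 0.1063
0.07 y [-0.017   0.0176] top z world 0.1064
post y [-0.0281  0.0255] x [0.1154 0.1331]
base 0.06 [-0.2605  0.0426]
base 0.08 [-0.2559  0.0424]
base 0.1 [-0.0453  0.0424]
t 7.15 tcp [0.5318 0.1919 0.0714] xyaw -159.93 z [ 3.e-04  3.e-04 -1.e+00] F [-0.1  0.1 -0.5] gap 0.400936268917754 grip 49.99179571866989 q [-0.13  0.52 -0.41  1.92  0.3   0.76  1.21]
post [ 263    0  110   37 3793] c [0.4136 0.1473] sz [0.0156 0.056 ] yaw -70.08 ztop 0.0748 tool dxy [ 0.1263 -0.0013]
```

View pics/w3.png

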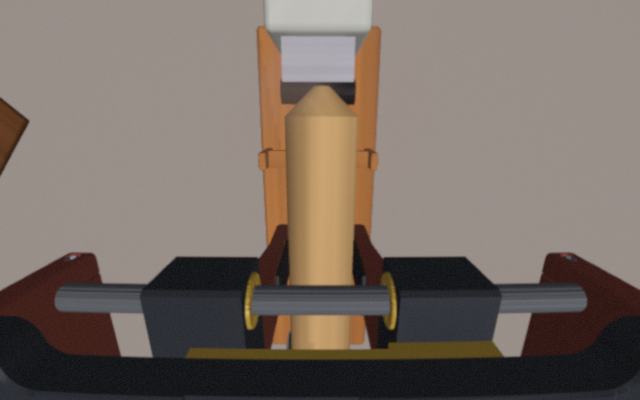

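The pin lines up with the clip roller at (318,93), the saddle at (318,158) and the post. The remaining 1 mm is negligible but I'll correct it. Pressing down.

>>> jog_arm(rows=[[[0,-0.035,0.2,0,0,0,1],[0,0,0.2,0,0,0,1],[0,0,0.2,0,0,0,1],[0,0,0.2,0,0,0,1],[0,0,0.2,0,0,0,1]]])

```text
time_s: 7.82
eef_pos: [0.5325, 0.1906, 0.0413]
orientation: [-0.547, 3.093, -0.0]
ft_force: [-0.5, -0.9, 1.1]
finger_gap: 0.4
grip_force: 50.0
```

>>> jog_arm(rows=[[[0,0,0.2,0,0,0,1],[0,0,0.1,0,0,0,1],[0,0,0.05,0,0,0,1],[0,0,0.05,0,0,0,1],[0,0,0,0,0,0,1]]])

```text
time_s: 8.45
eef_pos: [0.5316, 0.1903, 0.0288]
orientation: [0.547, -3.093, 0.0]
ft_force: [-0.8, -1.3, -8.0]
finger_gap: 0.4
grip_force: 50.0
```

```bash
python3 v.py; python3 w.py pics/w4.png
```

```text
tip x 0.11930999027054719
0.03 y [-0.0173  0.0175] top z world 0.0646
0.04 y [-0.0383  0.0385] top z world 0.0644
0.05 y [-0.0396  0.0392] top z world 0.0644
0.06 y [-0.0168  0.0176] top z world 0.0646
0.07 y [-0.017   0.0177] top z world 0.0647
post y [-0.0247  0.0255] x [0.0976 0.1193]
base 0.06 [-0.0438  0.0435]
base 0.08 [-0.0437  0.0436]
base 0.1 [-0.0438  0.0438]
t 8.5 tcp [0.5316 0.1903 0.0289] xyaw -159.93 z [-7.e-04 -4.e-04 -1.e+00] F [-0.3 -1.9 -7.4] gap 0.39773676029671334 grip 49.99228924512863 q [-0.16  0.58 -0.38  1.94  0.34  0.68  1.17]
wood [ 285   99   74  187 4231] c [0.4988 0.1796] sz [0.1001 0.0377] yaw 19.89 ztop 0.0598 tool dxy [0.0345 0.0012]
wood [290 315  13  34 345] c [0.578  0.1922] sz [0.0324 0.008 ] yaw 19.05 ztop 0.0597 tool dxy [-0.0441 -0.0142]
wood [338 315  13  34 350] c [0.5681 0.2185] sz [0.0337 0.008 ] yaw 21.07 ztop 0.0598 tool dxy [-0.0439  0.014 ]
post [250   0 141   9 863] c [0.4203 0.1496] sz [0.002 0.053] yaw -70.07 ztop 0.0715 tool dxy [ 1.185e-01 -1.000e-04]
```

View pics/w4.png

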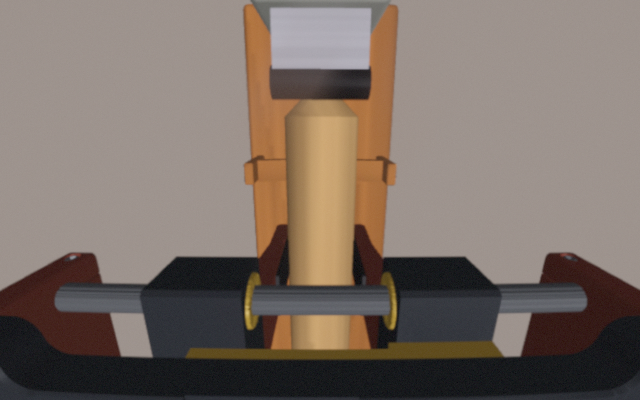

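The roller at (320,83) now overlaps the chamfered end, and the pin axis is at about 46.5 mm. The clips pull the pin down with 8 N. I'll press about 1 mm more to seat it, then open and retreat.

>>> jog_arm(rows=[[[0,0,0.03,0,0,0,1],[0,0,0,0,0,0,1],[0,0,0,0,0,0,1]]])

```text
time_s: 8.93
eef_pos: [0.532, 0.1905, 0.0285]
orientation: [-0.547, 3.094, -0.0]
ft_force: [-1.8, -1.6, -1.7]
finger_gap: 0.398
grip_force: 50.0
```

>>> jog_arm(rows=[[[0,0,0,0,0,0,0.6],[0,0,0,0,0,0,0.3],[0,0,0,0,0,0,0.1],[0,0,0,0,0,0,0],[0,0,0,0,0,0,0]]])

```text
time_s: 9.55
eef_pos: [0.5323, 0.1909, 0.0284]
orientation: [-0.547, 3.093, 0.0]
ft_force: [0.1, 0.7, 0.1]
finger_gap: 0.814
grip_force: 0.0
```

>>> jog_arm(rows=[[[0,0,0,0,0,0,0],[0,0,-0.3,0,0,0,0],[0,0,-0.6,0,0,0,0],[0,0,-1,0,0,0,0],[0,0,-1,0,0,0,0]]])

```text
time_s: 10.18
eef_pos: [0.5322, 0.1907, 0.1174]
orientation: [-0.547, 3.093, 0.0]
ft_force: [-0.1, -0.4, 0.9]
finger_gap: 1.001
grip_force: 0.0
```

>>> jog_arm(rows=[[[0,0,-1,0,0,0,0],[0,0,-1,0,0,0,0],[0,-0.5,-1,0,0,0,0],[0,-1,-1,0,0,0,0],[0,-1,0,0,0,0,0]]])

```text
time_s: 10.8
eef_pos: [0.5594, 0.1203, 0.2396]
orientation: [-0.548, 3.087, 0.001]
ft_force: [-0.0, 0.2, 0.1]
finger_gap: 1.0
grip_force: 0.0
```

>>> jog_arm(rows=[[[0,-1,0,0,0,0,0],[0,-1,0,0,0,0,0],[0,-1,0,0,0,0,0],[0,-1,0,0,0,0,0],[0,0,0,0,0,0,0]]])

```text
time_s: 11.42
eef_pos: [0.5994, 0.0046, 0.2364]
orientation: [-0.54, 3.094, -0.002]
ft_force: [0.1, -0.0, 0.6]
finger_gap: 1.001
grip_force: 0.0
```

Run:
```python
from h import *
print({k:readout.get_obs()[k] for k in("time_s","eef_pos","ft_force","finger_gap")})
ims=[]
for n in("scene","side"):
    f=grab(n);P=cloud(f);I=f["frame"];X=P-np.array([.533,.19,0]);z=P[...,2];c,s=np.cos(np.radians(20)),np.sin(np.radians(20))
    a=X[...,0]*c+X[...,1]*s;b=-X[...,0]*s+X[...,1]*c
    m=(abs(b)<.015)&(z>.05)&(z<.1)
    for lo in(-.08,-.06,-.03,0,.03,.06):
        k=m&(a>lo)&(a<lo+.02);print(n,lo,k.sum(),np.percentile(z[k],95).round(4) if k.any() else 0)
    ims.append(cv2.resize(I[100:270,330:490] if n=="scene" else I[90:260,240:400],None,fx=2.4,fy=2.4,interpolation=cv2.INTER_CUBIC))
cv2.imwrite("pics/fin.png",np.hstack(ims)[...,::-1])
```

```text
{'time_s': 11.425, 'eef_pos': array([0.5993813 , 0.00461447, 0.23635196]), 'ft_force': array([ 0.14332183, -0.03136742,  0.56597414]), 'finger_gap': 1.000763681216618}
scene -0.08 93 0.064
scene -0.06 121 0.0636
scene -0.03 125 0.0638
scene 0 127 0.0633
scene 0.03 140 0.0639
scene 0.06 157 0.0635
side -0.08 86 0.0647
side -0.06 80 0.0643
side -0.03 80 0.0649
side 0 75 0.0645
side 0.03 70 0.0642
side 0.06 61 0.0645
```

View pics/fin.png

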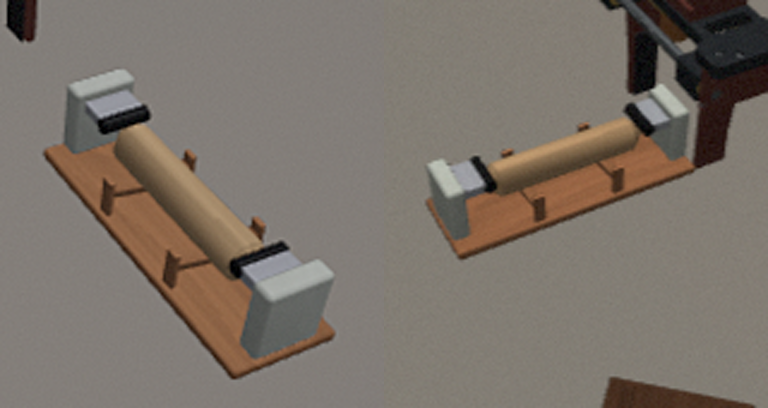

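Both rollers sit over the pin ends, at (125,118) and (258,258) in the left crop. The pin top is level at 64 mm, so the axis is at 46 mm and it is home. The gripper is clear.

```bash
python3 -c "
from rig import ticket
print(ticket.sign_off())"
```

```text
the job is handed in; nothing more can be done
None
```

The long pin is home and level in the rack with both clips snapped over its ends, the short pin was left in its rest, and the job was handed in at about 11.5 s.

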